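# Fit and lock the degree plate on the ignition trainer

### The arm

A 6-joint arm with a two-finger parallel gripper is mounted at the origin on the work surface. World frame = base frame: x ahead of the robot, y to its left, z up, the work surface at z = 0. Lengths are in mm, angles in rad, forces in N, time in s.
With the tool pointing down it reaches from about 425 to 1125 mm from the base axis. Payload 14.9 kg.
Tool frame: the origin (TCP) lies midway between the tips of the shut fingers; the grasp point (between the pads) lies 19 mm behind it; z points along the fingers, y is the line along which they close (so a half turn about z gives the same grasp; the last joint's range is limited). The gripper opens to 91 mm and grips with 3 to 60 N. Pads are 32 mm wide; open, the fingers measure 118 mm over their backs; the gripper's body (76 mm by 178 mm) begins 60 mm behind the grasp point.
Start: joints at [-1.325, 0.379, 1.734, -0, 1.028, -0.033], TCP at [192.637, -672.985, 213.932] pointing down, gripper open.
Joint ranges: [-2.77, 2.77], [-0.74, 2.19], [0, 2.66], [-1.06, 4.2], [0.31, 2.87], [-3.08, 3.08]. Speed limits (rad/s): [1.89, 1.89, 2.39, 3.14, 3.14, 3.14].

### API

Orientations are given as [roll, pitch, yaw] about the fixed x, y, z axes, in that order (R = Rz(yaw) Ry(pitch) Rx(roll)).
In Python, from rig import manip gives the robot as it stands.
- The arm moves only by the tool move_arm, never from a script. Its argument "series" is a list of rows, each a list of 7 numbers: the shift along the tool's x, y, z in cm, then the turn, a rotation vector about the tool's x, y, z in degrees, then the finger opening in cm, from 0 to 9.12. A call has 1 to 10 rows; each row shifts and turns the commanded pose from where the row before left it, along the tool's axes as they then stand; what a row does not reach is not made up. A row lasts 1/8 s, in which the tool goes at most 62.5 mm and 10.7 degrees, less where a joint would pass 70% of its speed; a pose out of reach is approached as far as the arm can. A call is refused whole if a number of a shift passes 6.25 or a number of a turn 10.7, either way. A call with a gripper value outside its range is refused whole. The fingers move at their own pace and stop on an object; "newtons" is the grip in N (left out, the last holds). Time passes only in rows, so rows that do not move let the fingers close. It gives the time, the measured TCP pose, the force, the opening and the grip force at its end, in the units of the state.
- manip.sense(): the state, without advancing time (a new reading comes with each control period).
- manip.camera(name): name is "scene" or "top"; returns the picture (420x560x3 uint8, red, green, blue); there is no depth.
- manip.camera_model(name): a dict with "K" (3x3 intrinsics, pixels), "position" and "orientation" of the camera in the world. Camera axes: x right, y down, z forward; pixel columns grow to the right and rows downward; lengths in mm; the calibration is good to about 2 mm. A picture is of the moment at which its call begins. camera_model takes no time and is no camera call.
- manip.sign_off(): hands the job in; it is judged then, once.
The state is a dict: "t": time; "qpos": joint angles; "joint_vel": joint speeds; "effort": joint torques, N m; "position": TCP position; "tool_rot": TCP orientation; "ft_force": force on the tool from outside, world axes, zero at the start; "ft_torque": the same for the moment, N m; "width": finger opening in mm; "gripper_force": force on a finger pad.
Only numpy, scipy, OpenCV 4.12 (cv2) and the standard library are available. Lean on these libraries where they do the work, as an engineer would, in place of code of your own. Each camera call takes 0.05 s, during which the arm holds its last target. There are 200 camera calls.

### The job

Get the ignition trainer ready for class: take the rubber cap off the console's shaft and drop it in the blue bin of the kit block, then seat the degree plate fully home over the shaft and its index pin. Lock the plate down with every T-lock in the kit block, one to a slot, in any slots: pass its T-head down through the slots of plate and deck until its shoulder sits on the plate, then give it a quarter turn. Leave the tools and small parts lying around the console where they are.

Things in the scene. Friction and masses are not known exactly. Their poses are not given: they have to be found in the camera images.
- console: Fixed red-cased training console, 200 (its x) x 260 (its y) x 70 mm high, pale 6 mm deck; hollow under the slots. Origin: centre of its underside on the bench; z up. On the deck stand a steel shaft at the centre and a thin index pin 52 mm along its +x. Four slots through the deck.
- shaft_foot (a point): Centre of the console's deck surface (70 mm up), at the foot of the steel shaft: shaft 16 mm diameter, 38 mm tall, top 4 mm tapered.
- pin_foot (a point): Foot of the index pin on the deck, 52 mm along console +x from the shaft: pin 8 mm diameter, 14 mm tall, top 4 mm tapered.
- slot0 (a point): Centre, at deck surface level, of the deck slot at console x -42, y -66 mm: slot 15 mm (console x) by 40 mm (console y), through the 6 mm deck. Axes as the console's. A lock seated on the plate here has its origin 16 mm below this point.
- slot1 (a point): Centre, at deck surface level, of the deck slot at console x -42, y 66 mm: slot 15 mm (console x) by 40 mm (console y), through the 6 mm deck. Axes as the console's. A lock seated on the plate here has its origin 16 mm below this point.
- slot2 (a point): Centre, at deck surface level, of the deck slot at console x 42, y -66 mm: slot 15 mm (console x) by 40 mm (console y), through the 6 mm deck. Axes as the console's. A lock seated on the plate here has its origin 16 mm below this point.
- slot3 (a point): Centre, at deck surface level, of the deck slot at console x 42, y 66 mm: slot 15 mm (console x) by 40 mm (console y), through the 6 mm deck. Axes as the console's. A lock seated on the plate here has its origin 16 mm below this point.
- degree_plate: Loose aluminium plate 130 (x) x 190 (y) x 6 mm, 0.45 kg, flat on the bench; 36 mm square steel hub, sides along x and y, 34 mm up from its top face (grasp it here). Origin: centre of underside, z up. Bore 19 mm through plate and hub; pin hole 12 mm at x +52, y 0; slots 15 x 40 mm (long in y) at x +-42, y +-66 mm. Seated, underside on the deck, axes as the console's.
- cap: Loose black rubber cap, a cylinder of 33 mm diameter and 46 mm height, slipped over the console's shaft (19 mm bore, 40 mm deep, open below), resting on the deck. Origin: centre of its underside; z up.
- kit: Fixed grey kit block 140 (its x) x 145 (its y) x 30 mm high with four upright pockets for T-locks at x +-36, y 20 and 85 mm, and a blue bin joined to it on its -y side. Origin: on the bench at the foot, z up; the block spans y -20 to 125 mm.
- bin_floor (a point): Centre of the blue bin's inner floor, 4 mm above the bench; axes as the kit block's. Inside 132 (x) x 97 (y) mm, rim 34 mm above the bench.
- lock0: T-lock, 0.11 kg, may be absent; in the kit pocket at x -36, y 20 mm, origin 8 mm above bench, its x along kit y. Up from origin (centre of underside): T-head 34 (x) x 10 (y) x 8 mm; shank 10 mm dia, 14 mm long; shoulder disc 36 mm dia, at 22 to 28 mm; grip bar 44 (x) x 14 (y) mm, at 28 to 58 mm. Passes a slot with x along console y; locked, x along console x, turned either way (no stop).
- lock1: T-lock, 0.11 kg, may be absent; in the kit pocket at x -36, y 85 mm, origin 8 mm above bench, its x along kit y. Up from origin (centre of underside): T-head 34 (x) x 10 (y) x 8 mm; shank 10 mm dia, 14 mm long; shoulder disc 36 mm dia, at 22 to 28 mm; grip bar 44 (x) x 14 (y) mm, at 28 to 58 mm. Passes a slot with x along console y; locked, x along console x, turned either way (no stop).
- lock2: T-lock, 0.11 kg, may be absent; in the kit pocket at x 36, y 20 mm, origin 8 mm above bench, its x along kit y. Up from origin (centre of underside): T-head 34 (x) x 10 (y) x 8 mm; shank 10 mm dia, 14 mm long; shoulder disc 36 mm dia, at 22 to 28 mm; grip bar 44 (x) x 14 (y) mm, at 28 to 58 mm. Passes a slot with x along console y; locked, x along console x, turned either way (no stop).
- lock3: T-lock, 0.11 kg, may be absent; in the kit pocket at x 36, y 85 mm, origin 8 mm above bench, its x along kit y. Up from origin (centre of underside): T-head 34 (x) x 10 (y) x 8 mm; shank 10 mm dia, 14 mm long; shoulder disc 36 mm dia, at 22 to 28 mm; grip bar 44 (x) x 14 (y) mm, at 28 to 58 mm. Passes a slot with x along console y; locked, x along console x, turned either way (no stop).
- screwdriver: Bystander: screwdriver lying between robot and console; leave alone.
- spark_plug: Bystander: spark plug lying on the bench, 68 mm long; leave alone.
- relay: Bystander: black relay, a 28 mm block; leave alone.
- spanner: Bystander: spanner lying between robot and kit block; leave alone.
Not all that is in view belongs to the job. Leave any red look-alike of the lock1 alone.

How it is judged (in metres and radians):
On the way, in this order (a step that is already met when the one before it is completed fails the run):
1. the cap is off the shaft and lies in the blue bin (x of cap in the frame of bin_floor between -0.065 and 0.065 m and y of cap in the frame of bin_floor between -0.048 and 0.048 m and z of cap in the frame of bin_floor below 0.032 m and contact force between cap and the fingers below 0.2 N), for 0.2 s.
2. the degree plate is seated over shaft and pin, flat on the deck (horizontal distance between degree_plate and shaft_foot below 0.004 m and z of degree_plate in the frame of shaft_foot below 0.003 m and angle between the x axis of degree_plate and the x axis of console, either way round below 0.08 rad and angle between degree_plate's own z axis and vertical below 0.04 rad), for 0.2 s.
At the end, for the whole second after the job is handed in: Cap in the bin; plate flat on the deck (3 mm), centred (4 mm), in line (0.08 rad); each T-lock present upright in a slot (7 mm), origin 12 mm or more below deck level, its x within 0.3 rad of console x; all released, at rest (all of step 1 and all of step 2 and ((horizontal distance between lock0 and slot0 below 0.007 m and z of lock0 in the frame of slot0 below -0.012 m and angle between the x axis of lock0 and the x axis of console, either way round below 0.3 rad and angle between lock0's own z axis and vertical below 0.15 rad) or (horizontal distance between lock0 and slot1 below 0.007 m and z of lock0 in the frame of slot1 below -0.012 m and angle between the x axis of lock0 and the x axis of console, either way round below 0.3 rad and angle between lock0's own z axis and vertical below 0.15 rad) or (horizontal distance between lock0 and slot2 below 0.007 m and z of lock0 in the frame of slot2 below -0.012 m and angle between the x axis of lock0 and the x axis of console, either way round below 0.3 rad and angle between lock0's own z axis and vertical below 0.15 rad) or (horizontal distance between lock0 and slot3 below 0.007 m and z of lock0 in the frame of slot3 below -0.012 m and angle between the x axis of lock0 and the x axis of console, either way round below 0.3 rad and angle between lock0's own z axis and vertical below 0.15 rad)) and ((horizontal distance between lock1 and slot0 below 0.007 m and z of lock1 in the frame of slot0 below -0.012 m and angle between the x axis of lock1 and the x axis of console, either way round below 0.3 rad and angle between lock1's own z axis and vertical below 0.15 rad) or (horizontal distance between lock1 and slot1 below 0.007 m and z of lock1 in the frame of slot1 below -0.012 m and angle between the x axis of lock1 and the x axis of console, either way round below 0.3 rad and angle between lock1's own z axis and vertical below 0.15 rad) or (horizontal distance between lock1 and slot2 below 0.007 m and z of lock1 in the frame of slot2 below -0.012 m and angle between the x axis of lock1 and the x axis of console, either way round below 0.3 rad and angle between lock1's own z axis and vertical below 0.15 rad) or (horizontal distance between lock1 and slot3 below 0.007 m and z of lock1 in the frame of slot3 below -0.012 m and angle between the x axis of lock1 and the x axis of console, either way round below 0.3 rad and angle between lock1's own z axis and vertical below 0.15 rad)) and ((horizontal distance between lock2 and slot0 below 0.007 m and z of lock2 in the frame of slot0 below -0.012 m and angle between the x axis of lock2 and the x axis of console, either way round below 0.3 rad and angle between lock2's own z axis and vertical below 0.15 rad) or (horizontal distance between lock2 and slot1 below 0.007 m and z of lock2 in the frame of slot1 below -0.012 m and angle between the x axis of lock2 and the x axis of console, either way round below 0.3 rad and angle between lock2's own z axis and vertical below 0.15 rad) or (horizontal distance between lock2 and slot2 below 0.007 m and z of lock2 in the frame of slot2 below -0.012 m and angle between the x axis of lock2 and the x axis of console, either way round below 0.3 rad and angle between lock2's own z axis and vertical below 0.15 rad) or (horizontal distance between lock2 and slot3 below 0.007 m and z of lock2 in the frame of slot3 below -0.012 m and angle between the x axis of lock2 and the x axis of console, either way round below 0.3 rad and angle between lock2's own z axis and vertical below 0.15 rad)) and ((horizontal distance between lock3 and slot0 below 0.007 m and z of lock3 in the frame of slot0 below -0.012 m and angle between the x axis of lock3 and the x axis of console, either way round below 0.3 rad and angle between lock3's own z axis and vertical below 0.15 rad) or (horizontal distance between lock3 and slot1 below 0.007 m and z of lock3 in the frame of slot1 below -0.012 m and angle between the x axis of lock3 and the x axis of console, either way round below 0.3 rad and angle between lock3's own z axis and vertical below 0.15 rad) or (horizontal distance between lock3 and slot2 below 0.007 m and z of lock3 in the frame of slot2 below -0.012 m and angle between the x axis of lock3 and the x axis of console, either way round below 0.3 rad and angle between lock3's own z axis and vertical below 0.15 rad) or (horizontal distance between lock3 and slot3 below 0.007 m and z of lock3 in the frame of slot3 below -0.012 m and angle between the x axis of lock3 and the x axis of console, either way round below 0.3 rad and angle between lock3's own z axis and vertical below 0.15 rad)) and linear speed of each of cap, degree_plate, lock0, lock1, lock2, lock3 below 0.02 m/s); the robot touches nothing.
It fails at once if a bystander on the bench is pushed more than 40 mm from its place (distance of any of screwdriver, spark_plug, relay, spanner from where it was at the start of the episode above 0.04 m).
Of lock0, lock1, lock2, lock3 only 2 to 4 are there at a start; the rules pass over those that are not, and their reading is None.
At some moment in a run one of degree_plate, cap may be knocked a few centimetres aside while the robot is not near it.
It also fails if it takes over 210 s, if anything falls off the work surface, if the arm or the gripper's body presses on something with over 40 N, if the wrist force passes 120 N, or if a joint passes its speed limit or range.

## Working session

There is one attempt and no reset: what is moved stays moved. The work goes in short steps, Python scripts to look and compute and a tool call to move; the robot and the scene stay as the last step left them, time stands still between calls to the robot, and variables do not carry over. Pictures are saved under pics/ and viewed, at most 14 in all, crops included, and the job is handed in when it is done.

Besides the shell and the picture viewer there is one more tool, called after ">>>" as a command line: name --pt "numbers of a row" for each row, then --argument value for the rest. move_arm: Moves the arm, as the interface text tells. Its arguments: {"type":"object","properties":{"series":{"type":"array"},"newtons":{"type":"number"}},"required":["series"]}

```bash
mkdir -p pics; ls; cat > h.py <<'E'
import numpy as np, cv2
from scipy.spatial.transform import Rotation as R
from rig import manip
def cam(n):
    m=manip.camera_model(n); o=m["orientation"]; o=np.array(o,float)
    Rm=o if o.shape==(3,3) else R.from_euler('xyz',o).as_matrix()
    return np.array(m["K"],float),np.array(m["position"],float),Rm
def ray(n,px):
    K,p,Rm=cam(n); d=Rm@np.linalg.inv(K)@np.array([px[0],px[1],1.]); return p,d/np.linalg.norm(d)
def onz(n,px,z):
    p,d=ray(n,px); return p+d*(z-p[2])/d[2]
def proj(n,X):
    K,p,Rm=cam(n); q=K@(Rm.T@(np.array(X,float)-p)); return q[:2]/q[2]
def tri(n1,a,n2,b):
    p,d=ray(n1,a);q,e=ray(n2,b)
    s=np.linalg.lstsq(np.stack([d,-e],1),q-p,rcond=None)[0]
    A=p+s[0]*d;B=q+s[1]*e; return (A+B)/2,np.linalg.norm(A-B)
def snap(n,f):
    i=manip.camera(n); cv2.imwrite(f,i[:,:,::-1]); return i
E
python3 - <<'E'
from h import *
for n in("scene","top"):
    i=snap(n,f"pics/{n}0.png"); print(n,manip.camera_model(n))
print(manip.sense())
E
```

```text
pics
scene {'K': array([[498.94300179,   0.        , 278.07052751],
       [  0.        , 498.94300179, 214.72833442],
       [  0.        ,   0.        ,   1.        ]]), 'position': array([1234.82927582,   -3.84708779,  899.5998433 ]), 'orientation': array([-2.40845433,  0.01296324,  1.60812263])}
top {'K': array([[494.76012434,   0.        , 289.51994445],
       [  0.        , 494.76012434, 203.59299126],
       [  0.        ,   0.        ,   1.        ]]), 'position': array([ 411.07038402,  -39.72896315, 1169.27913202]), 'orientation': array([-3.04923215,  0.0131749 , -1.56785888])}
{'t': 0.1, 'qpos': array([-1.32529229e+00,  3.79379391e-01,  1.73473437e+00, -1.47375542e-05,
        1.02849811e+00, -3.32956150e-02]), 'joint_vel': array([-1.57406936e-03, -2.42926401e-03, -3.29132184e-03, -3.99500026e-04,
       -8.41663760e-05,  1.07189845e-03]), 'effort': array([ 1.08300530e-03, -7.65031815e+01, -4.35290229e+01,  6.52356609e-02,
        3.98348307e-02, -1.44076825e-06]), 'position': array([ 192.54651443, -672.61701247,  213.33163609]), 'tool_rot': array([-3.14057358e+00, -2.13207625e-05,  2.78807253e-01]), 'ft_force': array([-0.81373337,  0.2277696 ,  0.08945494]), 'ft_torque': array([0.01839021, 0.00628088, 0.02498405]), 'gripper_force': 0.0, 'width': 91.65629204312917}
```

View pics/scene0.png

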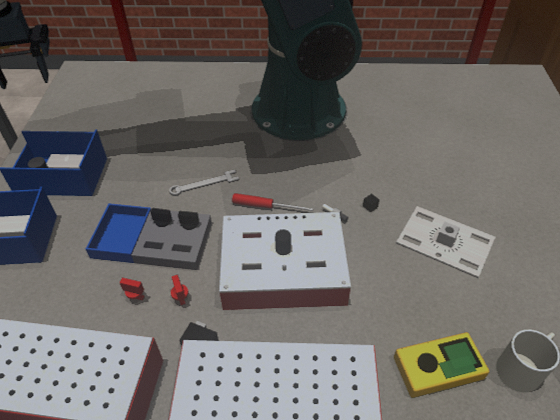

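View pics/top0.png

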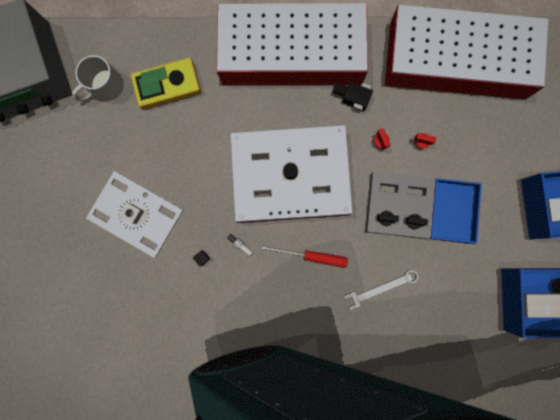

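The scene picture shows the console at (284,255) with the black cap at (283,241), and the plate at (445,240). The kit block is at (178,238) with its bin at (122,232). Two black locks stand in the near-robot pockets at (162,217) and (189,219).
In the top picture the console is at (291,172), the plate at (134,213), and the locks at (387,219) and (416,221).
Lock candidates in the top view are the black pair in the pockets, and the red ones at (382,139) and (424,140). The red ones lie on the bench and are look-alikes, so the black ones fit. Next I measure and confirm with a crop.

```bash
python3 - <<'E'
from h import *
s=cv2.imread('pics/scene0.png');t=cv2.imread('pics/top0.png')
a=cv2.resize(t[110:270,70:350],None,fx=2.85,fy=2.85,interpolation=3)
b=cv2.resize(t[110:270,350:490],None,fx=2.85,fy=2.85,interpolation=3)
# row layout
cv2.imwrite('pics/c1.png',a)
b=cv2.resize(t[165:250,360:490],None,fx=3,fy=3,interpolation=3)
c=cv2.resize(s[195:275,80:220],None,fx=2.78,fy=2.78,interpolation=3)
d=cv2.resize(s[195:285,385:505],None,fx=3.2,fy=3.2,interpolation=3)
e=cv2.resize(s[205:315,210:360],None,fx=2.6,fy=2.6,interpolation=3)
W=np.zeros((600,800,3),np.uint8)
def put(i,y,x):
    h=min(i.shape[0],600-y);w=min(i.shape[1],800-x);W[y:y+h,x:x+w]=i[:h,:w]
put(b,0,0);put(c,0,400);put(d,290,0);put(e,290,400)
cv2.imwrite('pics/c2.png',W)
E
```

```text
(no output)
```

View pics/c1.png

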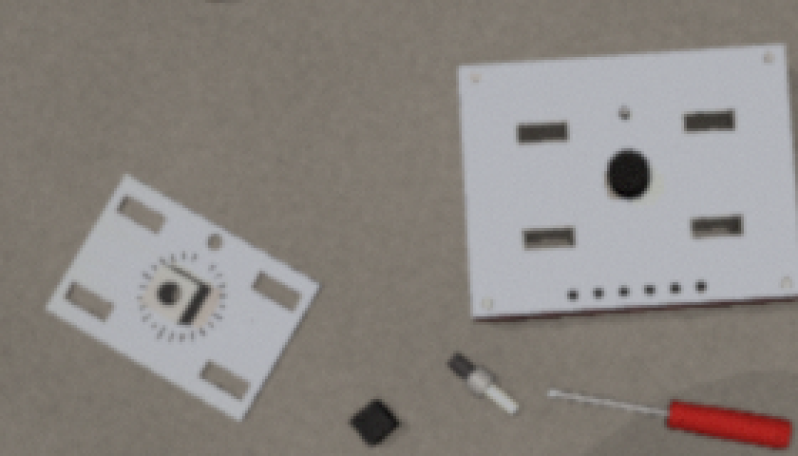

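View pics/c2.png

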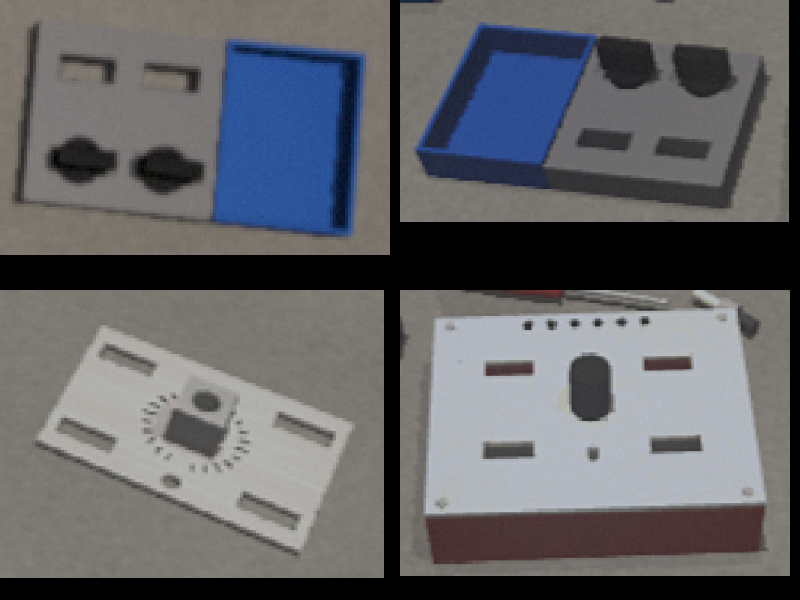

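The crops confirm two black locks seated in the kit pockets (top view near (387,219) and (416,221)). The other two pockets are empty, and the red ones lie on the bench as decoys. Next I measure the contours from both views.

```bash
cat > meas.py <<'E'
from h import *
def quad(mask,roi,minA=500):
    x0,y0,x1,y1=roi; m=np.zeros(mask.shape,np.uint8); m[y0:y1,x0:x1]=mask[y0:y1,x0:x1]
    c=max(cv2.findContours(m,cv2.RETR_EXTERNAL,cv2.CHAIN_APPROX_NONE)[0],key=cv2.contourArea)
    h=cv2.convexHull(c)
    for e in np.arange(0.01,0.1,0.002):
        a=cv2.approxPolyDP(h,e*cv2.arcLength(h,True),True)[:,0].astype(float)
        if len(a)==4: break
    # refine by line fits to edges
    P=c[:,0].astype(float);L=[]
    for k in range(len(a)):
        u,v=a[k],a[(k+1)%len(a)];l=np.linalg.norm(v-u);d=(v-u)/l;w=P-u
        s=w@d;q=w@np.array([-d[1],d[0]]);sel=(s>.1*l)&(s<.9*l)&(abs(q)<3)
        f=cv2.fitLine(P[sel].astype(np.float32),cv2.DIST_HUBER,0,.01,.01)[:,0];L.append(f)
    out=[]
    for k in range(len(L)):
        A,B=L[k-1],L[k]; s=np.linalg.solve(np.array([[A[0],-B[0]],[A[1],-B[1]]]),B[2:]-A[2:]); out.append(A[2:]+s[0]*A[:2])
    return np.array(out)
def blobs(mask,roi,lo,hi):
    x0,y0,x1,y1=roi; n,l,s,c=cv2.connectedComponentsWithStats(mask[y0:y1,x0:x1].astype(np.uint8))
    return [(c[i][0]+x0,c[i][1]+y0,s[i][4]) for i in range(1,n) if lo<=s[i][4]<=hi]
E
python3 - <<'E'
from meas import *
np.set_printoptions(precision=1,suppress=True)
I={n:cv2.imread(f'pics/{n}0.png') for n in('scene','top')}
V={n:I[n].astype(int) for n in I}
roi={'con':{'scene':(205,205,360,300),'top':(222,118,360,230)},'pl':{'scene':(385,195,505,280),'top':(75,160,195,265)},'kit':{'scene':(80,195,220,275),'top':(360,165,490,250)}}
th={'con':{'scene':150,'top':150},'pl':{'scene':140,'top':140}}
for o,z in(('con',70),('pl',6)):
    Q={}
    for n in I:
        g=V[n].min(2); 
        m=(g>th[o][n]).astype(np.uint8)
        q=quad(m,roi[o][n]); Q[n]=q
        X=np.array([onz(n,p,z) for p in q]); 
        print(o,n,q.tolist()); print('  corners@z',X[:,:2].tolist(),'cen',X.mean(0),'sides',[np.linalg.norm(X[i]-X[i-1]) for i in range(4)])
    # triangulate: match by nearest at z
    for p in Q['top']:
        X=onz('top',p,z); j=min(range(4),key=lambda k:np.linalg.norm(onz('scene',Q['scene'][k],z)-X)); print('  tri',*tri('top',p,'scene',Q['scene'][j]))
    for n in I:
        g=V[n].min(2); b=blobs(g<th[o][n]-15,roi[o][n],30,600)
        print(o,n,'dark',[(np.round(x,1),np.round(y,1),a,onz(n,(x,y),z)[:2].round(1).tolist()) for x,y,a in b])
for n in I:
    v=V[n]; blue=((v[:,:,0]-v[:,:,2])>40).astype(np.uint8); q=quad(blue,roi['kit'][n]); X=np.array([onz(n,p,34) for p in q])
    print('bin',n,q.tolist(),X[:,:2].tolist(),X.mean(0))
    print('locks',[(x,y,a) for x,y,a in blobs(v.max(2)<62,roi['kit'][n],30,900)])
E
```

```text
con scene [[338.389892578125, 212.3614959716797], [349.99371337890625, 285.4132385253906], [219.38711547851562, 289.91851806640625], [223.62454223632812, 215.5799560546875]]
  corners@z [[477.954390630107, 92.5065460475077], [673.1409935207868, 106.94655634052535], [691.1340246303924, -150.84135965027843], [494.25354576677887, -164.24401417180147]] cen [584.1 -28.9  70. ] sides [np.float64(257.26739519631786), np.float64(195.7200139108578), np.float64(258.4150901154825), np.float64(197.33614495522377)]
con top [[344.1484375, 125.65026092529297], [350.9932556152344, 212.12567138671875], [235.6051025390625, 219.87713623046875], [230.49978637695312, 133.1061553955078]]
  corners@z [[690.068772522328, -147.96492240647467], [494.03000649175095, -161.75127925599813], [476.21393023301613, 95.07762936157073], [672.96245682922, 109.21759326221039]] cen [583.3 -26.4  70. ] sides [np.float64(257.7507951535081), np.float64(196.52292848920638), np.float64(257.44611256522904), np.float64(197.2559791156874)]
  tri [ 690.5 -149.5   69. ] 2.9365474891232037
  tri [ 494.2 -163.    69.9] 2.485756151866
[... 3842 characters left out ...]
430.9989318847656, 238.30723571777344]] [[575.5938966237973, -361.7266427720608], [565.2774166203862, -464.74791705603656], [427.1503738276707, -450.32105905975305], [437.2157488339508, -347.46116863400295]] [ 501.3 -406.1   34. ]
locks [(np.float64(368.38028169014086), np.float64(202.6338028169014), np.int32(71)), (np.float64(392.0), np.float64(186.21212121212122), np.int32(33)), (np.float64(474.8342541436464), np.float64(211.3756906077348), np.int32(181)), (np.float64(420.8529411764706), np.float64(189.52941176470588), np.int32(34)), (np.float64(386.5525114155251), np.float64(218.0365296803653), np.int32(219)), (np.float64(415.2121212121212), np.float64(221.31168831168833), np.int32(231))]
```

```bash
cat > go.py <<'E'
import sys; from h import *
# usage: go.py x y z yawdeg -> turn (deg about tool z) then shift in cm along the tool axes after the turn
x,y,z,a=map(float,sys.argv[1:5]); s=manip.sense(); p=np.array(s["position"])
Rt=R.from_euler('xyz',s["tool_rot"]); T=R.from_euler('xyz',[np.pi,0,np.radians(a)])
rv=np.degrees((Rt.inv()*T).as_rotvec()); d=T.inv().apply(np.array([x,y,z])-p)/10
print('t %.2f'%s["t"],'pos',p.round(1),'rot',np.round(s["tool_rot"],3),'F',np.round(s["ft_force"],1),'w %.1f g %.1f'%(s["width"],s["gripper_force"]),'turn',rv.round(1),'shift_cm',d.round(2))
E
python3 - <<'E'
from meas import *
np.set_printoptions(precision=1,suppress=True)
for a,b in(((386.5,218),(188.3,219.7)),((415.2,221.3),(161,216.8))):
    print('lock',tri('top',a,'scene',b),onz('top',a,50),onz('scene',b,50))
K=np.array([503,-407.2,0]);y=-.105;Rm=R.from_euler('z',y).as_matrix()
o=K+Rm@[0,72,0]
for p in((-36,20,58),(-36,85,58)):
    X=o+Rm@p; print('pred',X,proj('top',X),proj('scene',X))
for n,r in(('top',(400,165,490,250)),):pass
I={n:cv2.imread(f'pics/{n}0.png').astype(int) for n in('scene','top')}
# empty pocket centroids and cap blob ends
for n in I:
    g=I[n].max(2); r={'scene':(270,222,300,262),'top':(275,158,305,186)}[n]
    m=(g<90).astype(np.uint8); x0,y0,x1,y1=r; c=max(cv2.findContours(m[y0:y1,x0:x1],0,1)[0],key=cv2.contourArea)
    print(n,'cap bbox',np.array(cv2.boundingRect(c))+[x0,y0,0,0],cv2.minEnclosingCircle(c))
for z in(70,116): print('cap proj',z,proj('top',(583.7,-27.7,z)),proj('scene',(583.7,-27.7,z)))
E
python3 go.py 583.7 -27.7 180 4
```

```text
lock (array([ 483.2, -247.8,   40.9]), np.float64(4.2167573739821975)) [ 482.4 -244.    50. ] [ 491.1 -247.3   50. ]
lock (array([ 475.9, -312.7,   40.8]), np.float64(4.009843090333501)) [ 475.1 -308.5   50. ] [ 483.8 -311.5   50. ]
pred [ 476.8 -311.9   58. ] [417.6 220.3] [160.8 212.2]
pred [ 483.7 -247.3   58. ] [388.6 217.2] [188.3 214.9]
scene cap bbox [275 230  16  25] ((13.0, 20.0), 12.369417190551758)
top cap bbox [283 163  15  17] ((15.0, 13.0), 8.24631118774414)
cap proj 70 [290.8 172.2] [283.4 248.4]
cap proj 116 [290.6 168.8] [283.3 234.4]
t 0.10 pos [ 192.5 -672.6  213.3] rot [-3.141 -0.     0.279] F [-0.8  0.2  0.1] w 91.7 g 0.0 turn [-0.1  0.  12. ] shift_cm [ 43.52 -61.61   3.33]
```

>>> move_arm --pt "0 0 0 0 0 6 6" --pt "0 0 0 0 0 6 6" --pt "3.1 -4.4 0 0 0 0 6" --pt "3.1 -4.4 0 0 0 0 6" --pt "3.1 -4.4 0 0 0 0 6" --pt "3.1 -4.4 0 0 0 0 6" --pt "3.1 -4.4 0 0 0 0 6" --pt "3.1 -4.4 0 0 0 0 6" --pt "3.1 -4.4 0 0 0 0 6" --pt "3.1 -4.4 0 0 0 0 6" --newtons 20

```text
t: 1.35
position: [416.2, -303.0, 213.9]
tool_rot: [-3.142, 0.0, 0.069]
ft_force: [1.2, -0.9, -0.7]
width: 60.1
gripper_force: 0.0
```

>>> move_arm --pt "3.1 -4.4 0 0 0 0 6" --pt "3.1 -4.4 0 0 0 0 6" --pt "3.1 -4.4 0 0 0 0 6" --pt "3.1 -4.4 0 0 0 0 6" --pt "3.1 -4.4 0 0 0 0 6" --pt "3.1 -4.4 0 0 0 0 6" --pt "0 0 0 0 0 0 6"

```text
t: 2.22
position: [584.0, -25.8, 213.7]
tool_rot: [-3.141, 0.0, 0.073]
ft_force: [-0.2, -0.3, -0.3]
width: 60.2
gripper_force: 0.0
```

```bash
python3 go.py 583.7 -27.7 81 4
```

```text
t 2.23 pos [584.  -25.8 213.7] rot [-3.141  0.     0.073] F [-0.2 -0.3 -0.3] w 60.2 g 0.0 turn [-0.   0.   0.2] shift_cm [-0.04  0.18 13.27]
```

>>> move_arm --pt "0 0.15 4 0 0 0 6" --pt "0 0 4 0 0 0 6" --pt "0 0 3 0 0 0 6" --pt "0 0 2.2 0 0 0 6" --pt "0 0 0 0 0 0 2.5" --pt "0 0 0 0 0 0 2.5" --pt "0 0 0 0 0 0 2.5" --pt "0 0 0 0 0 0 2.5" --newtons 20

```text
t: 3.22
position: [583.7, -29.7, 83.1]
tool_rot: [-3.141, -0.002, 0.069]
ft_force: [-0.5, 4.2, 5.9]
width: 33.0
gripper_force: 20.0
```

```bash
python3 go.py 583.7 -27.7 81 4
```

```text
t 3.23 pos [583.7 -29.7  83.1] rot [-3.141e+00 -2.000e-03  6.900e-02] F [-0.5  4.2  5.9] w 33.0 g 20.0 turn [-0.  -0.1 -0. ] shift_cm [ 0.01 -0.2   0.21]
```

>>> move_arm --pt "0 0 -1 0 0 0 2.5" --pt "0 0 -2 0 0 0 2.5" --pt "0 0 -3 0 0 0 2.5" --pt "0 0 -4 0 0 0 2.5" --pt "0 0 0 0 0 0 2.5" --pt "0 0 0 0 0 0 2.5"

```text
t: 3.98
position: [582.7, -29.9, 181.7]
tool_rot: [3.141, 0.0, 0.069]
ft_force: [-0.8, 0.7, -0.9]
width: 33.0
gripper_force: 20.0
```

```bash
python3 go.py 503 -407.2 180 -6; python3 - <<'E'
from h import *
snap('scene','pics/s1.png')
E
```

```text
t 3.98 pos [582.7 -29.9 181.7] rot [3.141 0.    0.069] F [-0.8  0.7 -0.9] w 33.0 g 20.0 turn [ 0.  0. 10.] shift_cm [-3.98 38.35  0.17]
```

View pics/s1.png

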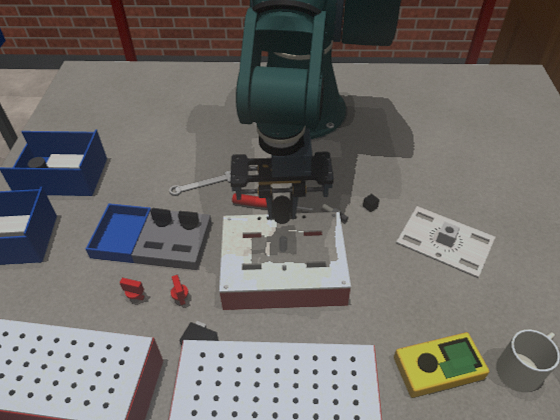

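The cap is off the shaft and in the gripper at (283,208), and the other things haven't moved. I take it to the bin.

>>> move_arm --pt "0 0 0 0 0 10 2.5" --pt "-0.5 4.8 0 0 0 0 2.5" --pt "-0.5 4.8 0 0 0 0 2.5" --pt "-0.5 4.8 0 0 0 0 2.5" --pt "-0.5 4.8 0 0 0 0 2.5" --pt "-0.5 4.8 0 0 0 0 2.5" --pt "-0.5 4.8 0 0 0 0 2.5" --pt "-0.5 4.8 0 0 0 0 2.5" --pt "-0.5 4.7 0 0 0 0 2.5" --pt "0 0 0 0 0 0 2.5"

```text
t: 5.28
position: [501.7, -408.8, 180.5]
tool_rot: [-3.141, 0.001, -0.108]
ft_force: [0.0, 1.0, -0.9]
width: 33.0
gripper_force: 20.0
```

```bash
python3 go.py 503 -407.2 20 -6
```

```text
t 5.28 pos [ 501.7 -408.8  180.5] rot [-3.141e+00  1.000e-03 -1.080e-01] F [ 0.   1.  -0.9] w 33.0 g 20.0 turn [-0.   0.1 -0.2] shift_cm [ 0.11 -0.17 16.05]
```

>>> move_arm --pt "0.1 -0.15 4 0 0 0 2.5" --pt "0 0 4 0 0 0 2.5" --pt "0 0 4 0 0 0 2.5" --pt "0 0 2.5 0 0 0 2.5" --pt "0 0 1.0 0 0 0 2.5" --pt "0 0 0.3 0 0 0 2.5" --pt "0 0 0 0 0 0 2.5"

```text
t: 6.15
position: [504.6, -405.3, 24.6]
tool_rot: [3.141, -0.001, -0.105]
ft_force: [-0.0, 0.6, -0.1]
width: 32.8
gripper_force: 20.0
```

>>> move_arm --pt "0 0 0 0 0 0 5.5" --pt "0 0 0 0 0 0 5.5" --pt "0 0 -1 0 0 0 5.5" --pt "0 0 -4 0 0 0 5.5" --pt "0 0 -6 0 0 0 5.5" --pt "0 0 -5 0 0 0 6" --pt "0 0 0 0 0 0 6"

```text
t: 7.02
position: [506.0, -406.7, 189.2]
tool_rot: [3.137, -0.006, -0.105]
ft_force: [-0.2, -0.4, -1.2]
width: 59.6
gripper_force: 0.0
```

```bash
python3 go.py 494.7 343.6 200 -29.3
```

```text
t 7.03 pos [ 506.  -406.7  189.2] rot [ 3.137 -0.006 -0.105] F [-0.2 -0.4 -1.2] w 59.6 g 0.0 turn [ 0.2 -0.4 23.3] shift_cm [-37.7  -64.88  -1.08]
```

```bash
cat > plate.py <<'E'
from meas import *
def plate(tag,roi={'scene':(385,195,505,280),'top':(75,160,195,265)},z=6,names=('scene','top')):
    out=[]
    for n in names:
        i=snap(n,f'pics/{tag}_{n}.png')[:,:,::-1].astype(int); q=quad((i.min(2)>140).astype(np.uint8),roi[n])
        X=np.array([onz(n,p,z) for p in q])
        s=[np.linalg.norm(X[k]-X[k-1]) for k in range(4)]
        e=X-np.roll(X,1,0); k=int(np.argmax(s)); v=e[k]-e[(k+2)%4]; v*=np.sign(v[1])
        print(n,'cen',X.mean(0).round(1),'sides',np.round(s,1),'yaw',np.degrees(np.arctan2(-v[0],v[1])).round(2)); out.append(X.mean(0))
    return out
E
python3 - <<'E'
from plate import *
plate('p1')
a=cv2.imread('pics/p1_scene.png'); b=cv2.imread('pics/p1_top.png')
W=np.zeros((600,800,3),np.uint8); x=cv2.resize(a[190:320,60:400],None,fx=2.35,fy=2.35); W[:x.shape[0],:x.shape[1]]=x[:,:800]
x=cv2.resize(b[110:270,350:490],None,fx=1.8,fy=1.8); W[306:306+x.shape[0],:x.shape[1]]=x; x=cv2.resize(b[110:270,70:350],None,fx=1.8,fy=1.8);W[306:306+x.shape[0],290:290+x.shape[1]]=x
cv2.imwrite('pics/c3.png',W)
E
```

```text
scene cen [495.1 342.1   6. ] sides [128.5 188.6 127.7 189.3] yaw -29.12
top cen [494.4 345.3   6. ] sides [130.8 189.7 130.4 189.7] yaw -29.22
```

View pics/c3.png

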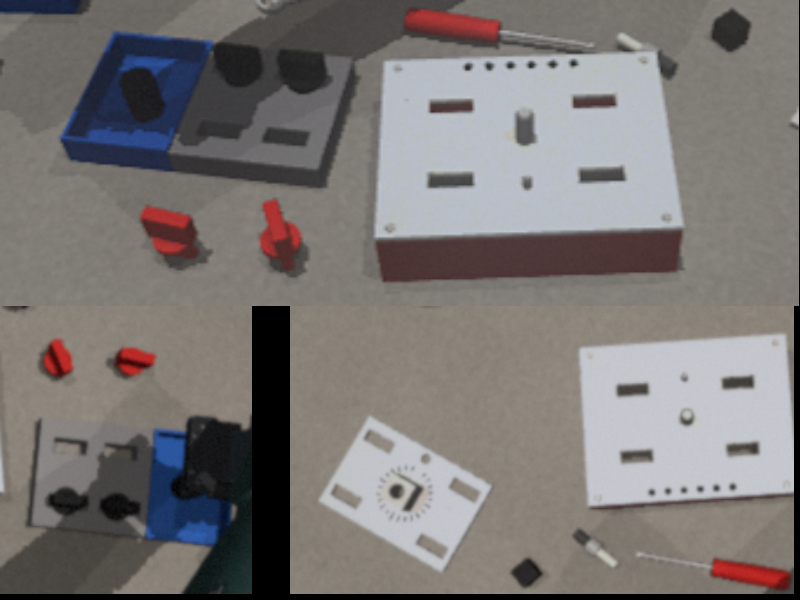

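The cap lies in the bin (crop (142,93)), the shaft is bare, the two locks are unmoved, and the plate is where it was. I go to the plate hub.

>>> move_arm --pt "0 0 0 0 0 7.8 6" --pt "0 0 0 0 0 7.8 6" --pt "0 0 0 0 0 7.7 6" --pt "-2.7 -4.65 0 0 0 0 6" --pt "-2.7 -4.65 0 0 0 0 6" --pt "-2.7 -4.65 0 0 0 0 6" --pt "-2.7 -4.65 0 0 0 0 6" --pt "-2.7 -4.65 0 0 0 0 6" --pt "-2.7 -4.65 0 0 0 0 6" --pt "-2.7 -4.65 0 0 0 0 6"

```text
t: 8.38
position: [497.7, -27.1, 182.8]
tool_rot: [3.141, 0.002, -0.512]
ft_force: [1.5, 0.6, 0.2]
width: 59.9
gripper_force: 0.0
```

>>> move_arm --pt "-2.7 -4.6 0 0 0 0 6" --pt "-2.7 -4.6 0 0 0 0 6" --pt "-2.7 -4.6 0 0 0 0 6" --pt "-2.7 -4.6 0 0 0 0 6" --pt "-2.7 -4.6 0 0 0 0 6" --pt "-2.7 -4.6 0 0 0 0 6" --pt "-2.7 -4.6 0 0 0 0 6" --pt "0 0 0 0 0 0 6"

```text
t: 9.38
position: [490.8, 346.8, 182.4]
tool_rot: [3.14, 0.001, -0.509]
ft_force: [0.5, -0.8, 0.1]
width: 59.9
gripper_force: 0.0
```

```bash
python3 go.py 494.7 343.6 13 -29.2
```

```text
t 9.38 pos [490.8 346.8 182.4] rot [ 3.14e+00  1.00e-03 -5.09e-01] F [ 0.5 -0.8  0.1] w 59.9 g 0.0 turn [0.1 0.1 0. ] shift_cm [ 0.5   0.09 16.94]
```

>>> move_arm --pt "0.4 0.1 4 0 0 0 6" --pt "0 0 4 0 0 0 6" --pt "0 0 4 0 0 0 6" --pt "0 0 3 0 0 0 6" --pt "0 0 1.7 0 0 0 6" --pt "0 0 0 0 0 0 3" --pt "0 0 0 0 0 0 3" --pt "0 0 0 0 0 0 3" --pt "0 0 0 0 0 0 3" --pt "0 0 0 0 0 0 3" --newtons 8

```text
t: 10.62
position: [495.5, 342.1, 18.1]
tool_rot: [-3.14, -0.001, -0.512]
ft_force: [-0.0, -1.7, 7.6]
width: 36.2
gripper_force: 8.0
```

```bash
python3 go.py 494.7 343.6 13 -29.2
```

```text
t 10.62 pos [495.5 342.1  18.1] rot [-3.14e+00 -1.00e-03 -5.12e-01] F [-0.  -1.7  7.6] w 36.2 g 8.0 turn [-0.1 -0.  -0.1] shift_cm [-0.14 -0.1   0.51]
```

>>> move_arm --pt "0 0 0 0 0 0 7" --pt "0 0 -3 0 0 -7 7" --pt "0 0 -2 0 0 -10.5 7" --pt "0 0 0 0 0 -10.5 7" --pt "0 0 0 0 0 -10.5 7" --pt "0 0 0 0 0 -10.5 7" --pt "0 0 0 0 0 -10.5 7" --pt "0 0 0 0 0 -10.5 7" --pt "0 0 0 0 0 -10 7" --pt "0 0 0 0 0 -10 7"

```text
t: 11.88
position: [494.7, 341.7, 67.2]
tool_rot: [3.142, -0.0, 1.065]
ft_force: [-0.3, 0.4, -0.4]
width: 69.9
gripper_force: 0.0
```

```bash
python3 go.py 495.3 342.5 13 60.8
```

```text
t 11.88 pos [494.7 341.7  67.2] rot [ 3.142 -0.     1.065] F [-0.3  0.4 -0.4] w 69.9 g 0.0 turn [ 0.  -0.   0.2] shift_cm [0.1  0.01 5.42]
```

>>> move_arm --pt "0 0 2 0 0 0 6" --pt "0 0 2 0 0 0 6" --pt "0 0 1 0 0 0 6" --pt "0 0 0 0 0 0 6" --pt "0 0 0 0 0 0 3" --pt "0 0 0 0 0 0 3" --pt "0 0 0 0 0 0 3" --pt "0 0 0 0 0 0 3" --pt "0 0 0 0 0 0 3" --newtons 8

```text
t: 13.0
position: [495.0, 341.8, 17.4]
tool_rot: [3.141, -0.0, 1.059]
ft_force: [-1.3, -0.5, 6.6]
width: 36.2
gripper_force: 8.0
```

>>> move_arm --pt "0 0 0 0 0 0 3" --pt "0 0 0 0 0 0 3" --pt "0 0 0 0 0 0 3" --newtons 45

```text
t: 13.38
position: [495.0, 341.8, 17.4]
tool_rot: [3.141, -0.001, 1.059]
ft_force: [-0.9, -0.7, 7.2]
width: 35.9
gripper_force: 45.0
```

```bash
python3 go.py 495.3 342.5 13 60.8; sleep 0; python3 - <<'E'
from plate import *
plate('p2',names=('scene',))
plate('p2',names=('scene',))
E
python3 go.py 495.3 342.5 13 60.8
```

```text
t 13.38 pos [495.  341.8  17.4] rot [ 3.141e+00 -1.000e-03  1.059e+00] F [-0.9 -0.7  7.2] w 35.9 g 45.0 turn [ 0.  -0.  -0.1] shift_cm [ 0.07 -0.01  0.44]
scene cen [494.9 271.9   6. ] sides [80.4 71.6 39.1 70.2] yaw 66.5
scene cen [495.5 272.2   6. ] sides [81.2 73.8 37.6 72.4] yaw 67.25
t 13.47 pos [495.  341.8  17.4] rot [ 3.141e+00 -1.000e-03  1.059e+00] F [-1.9  0.4  6.2] w 35.4 g 45.0 turn [ 0.  -0.  -0.1] shift_cm [ 0.08 -0.01  0.44]
```

>>> move_arm --pt "0 0 -0.5 0 0 0 3" --pt "0 0 -1.5 0 0 0 3" --pt "0 0 -3 0 0 0 3" --pt "0 0 -3 0 0 0 3" --pt "0 0 -3 0 0 0 3" --pt "0 0 -3 0 0 0 3" --pt "0 0 -2 0 0 0 3" --pt "0 0 0 0 0 0 3" --newtons 45

```text
t: 14.48
position: [495.3, 342.0, 178.4]
tool_rot: [3.14, -0.002, 1.059]
ft_force: [-0.3, -0.2, -5.4]
width: 35.5
gripper_force: 45.0
```

```bash
python3 go.py 584 -28.8 170 94
```

```text
t 14.47 pos [495.3 342.  178.4] rot [ 3.140e+00 -2.000e-03  1.059e+00] F [-0.3 -0.2 -5.4] w 35.5 g 45.0 turn [  0.1  -0.1 -33.3] shift_cm [-37.61   6.26   0.84]
```

>>> move_arm --pt "0 0 0 0 0 -4.3 3" --pt "0 0 0 0 0 -5.8 3" --pt "0 0 0 0 0 -5.8 3" --pt "0 0 0 0 0 -5.8 3" --pt "0 0 0 0 0 -5.8 3" --pt "0 0 0 0 0 -5.8 3" --pt "-2 0.3 0 0 0 0 3" --pt "-3.5 0.6 0 0 0 0 3" --pt "-3.5 0.6 0 0 0 0 3" --pt "-3.5 0.6 0 0 0 0 3"

```text
t: 15.72
position: [524.0, 216.3, 176.0]
tool_rot: [-3.14, 0.001, 1.638]
ft_force: [0.9, 0.3, -6.1]
width: 36.0
gripper_force: 45.0
```

>>> move_arm --pt "-3.5 0.6 0 0 0 0 3" --pt "-3.5 0.6 0 0 0 0 3" --pt "-3.5 0.6 0 0 0 0 3" --pt "-3.5 0.6 0 0 0 0 3" --pt "-3.5 0.6 0 0 0 0 3" --pt "-3.5 0.6 0 0 0 0 3" --pt "-3 0.4 0 0 0 0 3" --pt "-1 0.2 0 0 0 0 3" --pt "0 0 0 0 0 0 3" --pt "0 0 0 0 0 0 3"

```text
t: 16.98
position: [583.1, -27.5, 176.6]
tool_rot: [-3.141, -0.0, 1.64]
ft_force: [-0.1, 0.5, -5.2]
width: 35.7
gripper_force: 45.0
```

```bash
python3 go.py 584 -28.8 140 94; python3 - <<'E'
from plate import *
i=snap('scene','pics/s4.png')[:,:,::-1]
j=cv2.resize(i[100:310,190:410],None,fx=2.8,fy=2.8,interpolation=2); cv2.imwrite('pics/c4.png',j)
E
```

```text
t 16.98 pos [583.1 -27.5 176.6] rot [-3.141 -0.     1.64 ] F [-0.1  0.5 -5.2] w 35.7 g 45.0 turn [-0. -0. -0.] shift_cm [-0.14  0.08  3.66]
```

View pics/c4.png

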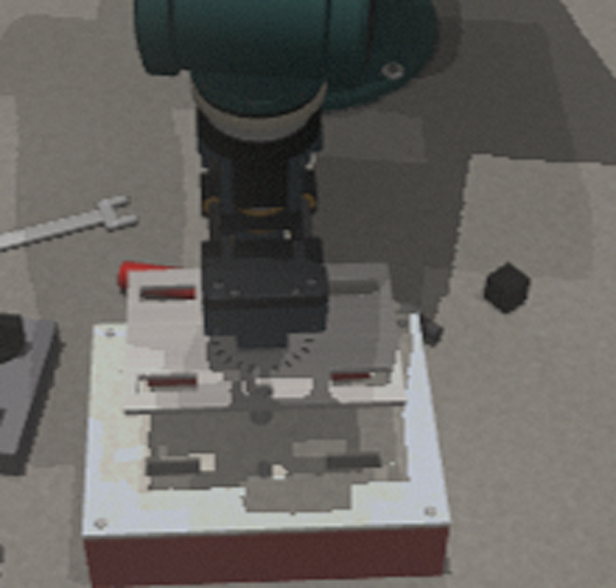

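The plate hangs level in the gripper over the console (plate front edge in the crop about (265,408)). I correct the position and lower it step by step.

>>> move_arm --pt "-0.14 0.08 2 0 0 0 3" --pt "0 0 2 0 0 0 3" --pt "0 0 0.6 0 0 0 3" --pt "0 0 0 0 0 0 3" --pt "0 0 0 0 0 0 3"

```text
t: 17.65
position: [584.8, -29.5, 131.3]
tool_rot: [3.141, 0.0, 1.64]
ft_force: [-0.6, 0.6, -4.8]
width: 35.6
gripper_force: 45.0
```

>>> move_arm --pt "0 0 0.5 0 0 0 3" --pt "0 0 0.5 0 0 0 3" --pt "0 0 0.3 0 0 0 3" --pt "0 0 0 0 0 0 3"

```text
t: 18.15
position: [584.3, -29.4, 117.6]
tool_rot: [-3.141, -0.0, 1.64]
ft_force: [-0.1, -0.1, -5.3]
width: 35.9
gripper_force: 45.0
```

```bash
python3 go.py 584 -28.8 88 94;python3 -c "
from h import *;print(manip.sense()['ft_torque'])"
```

```text
t 18.15 pos [584.3 -29.4 117.6] rot [-3.141 -0.     1.64 ] F [-0.1 -0.1 -5.3] w 35.9 g 45.0 turn [-0. -0. -0.] shift_cm [ 0.06 -0.03  2.96]
[-0.02185506 -0.1134041  -0.00655323]
```

>>> move_arm --pt "0 0 0.6 0 0 0 3" --pt "0 0 0.5 0 0 0 3" --pt "0 0 0.4 0 0 0 3" --pt "0 0 0.3 0 0 0 3" --pt "0 0 0 0 0 0 3"

```text
t: 18.77
position: [584.3, -29.4, 99.7]
tool_rot: [-3.141, -0.0, 1.64]
ft_force: [-0.1, 1.0, -5.5]
width: 36.2
gripper_force: 45.0
```

>>> move_arm --pt "0 0 0.3 0 0 0 3" --pt "0 0 0.3 0 0 0 3" --pt "0 0 0.3 0 0 0 3" --pt "0 0 0 0 0 0 3"

```text
t: 19.27
position: [584.3, -29.4, 90.6]
tool_rot: [-3.141, -0.0, 1.64]
ft_force: [-0.7, 0.2, -5.3]
width: 36.3
gripper_force: 45.0
```

Past the pin with no contact. The last few mm follow.

>>> move_arm --pt "0 0 0.2 0 0 0 3" --pt "0 0 0.1 0 0 0 3" --pt "0 0 0.1 0 0 0 3" --pt "0 0 0 0 0 0 3"

```text
t: 19.77
position: [584.5, -29.4, 87.4]
tool_rot: [-3.141, -0.0, 1.64]
ft_force: [-5.1, 0.6, 4.2]
width: 35.5
gripper_force: 45.0
```

>>> move_arm --pt "0 0 0 0 0 0 5.5" --pt "0 0 0 0 0 0 5.5" --pt "0 0 -1 0 0 0 5.5" --pt "0 0 -3 0 0 0 6" --pt "0 0 -4 0 0 0 6" --pt "0 0 -4 0 0 0 6" --pt "5 0 0 0 0 0 6" --pt "6 0 0 0 0 0 6" --pt "6 0 0 0 0 0 6" --pt "0 0 0 0 0 0 6"

```text
t: 21.02
position: [572.4, 143.3, 207.8]
tool_rot: [3.141, -0.0, 1.644]
ft_force: [-1.0, 0.2, 1.2]
width: 60.2
gripper_force: 0.0
```

```bash
python3 go.py 483.3 -248.4 160 84; python3 - <<'E'
from plate import *
plate('p5',roi={'scene':(225,205,345,285),'top':(240,130,340,210)},z=76,names=('scene','top'))
i=cv2.imread('pics/p5_scene.png');t=cv2.imread('pics/p5_top.png')
a=cv2.resize(i[190:310,80:380],None,fx=2.6,fy=2.6,interpolation=2);b=cv2.resize(t[110:250,200:490],None,fx=1.99,fy=1.99,interpolation=2)
W=np.zeros((600,800,3),np.uint8);W[:a.shape[0],:a.shape[1]]=a;W[315:315+b.shape[0],:b.shape[1]]=b[:285]
cv2.imwrite('pics/c5.png',W)
E
```

```text
t 21.02 pos [572.4 143.3 207.8] rot [ 3.141 -0.     1.644] F [-1.   0.2  1.2] w 60.2 g 0.0 turn [ 0.1 -0.  10.2] shift_cm [-39.89  -4.77   4.78]
scene cen [584.3 -26.7  76. ] sides [256.1 191.1 238.3 182.9] yaw 2.66
top cen [589.4 -24.6  76. ] sides [222.8 178.1 219.5 178.6] yaw 0.04
```

View pics/c5.png

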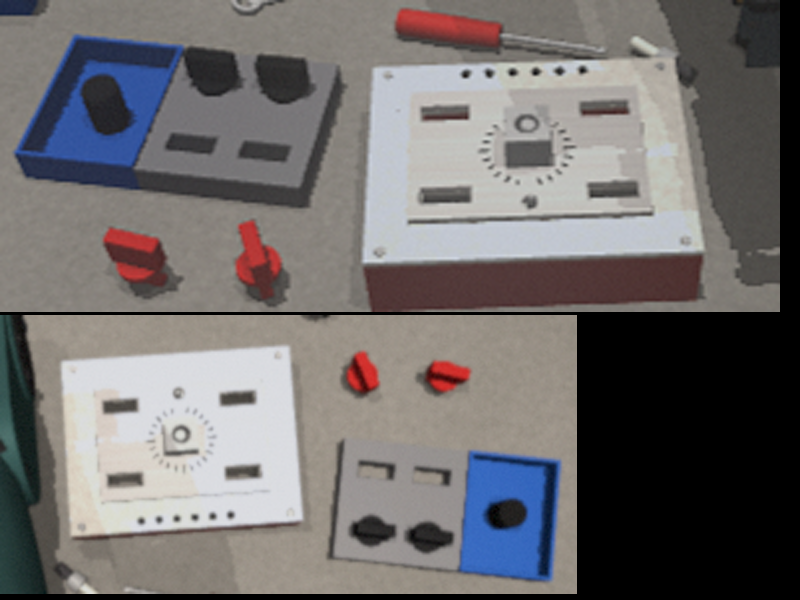

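The plate is seated on the deck with the shaft through the hub (scene crop (527,123)) and the pin in its hole (530,201). The cap is in the bin. Next I measure the plate slots and the locks' bar positions.

```bash
python3 - <<'E'
from meas import *
np.set_printoptions(precision=1,suppress=True)
I={n:cv2.imread(f'pics/p5_{n}.png').astype(int) for n in('scene','top')}
for n,r in(('scene',(232,222,335,275)),('top',(242,140,340,205))):
    b=blobs(I[n].min(2)<115,r,25,300); print(n,[(round(x,1),round(y,1),a,onz(n,(x,y),76)[:2].round(1).tolist()) for x,y,a in b])
C=np.array([584.4,-29.4,76]);Rm=R.from_euler('z',.069).as_matrix()
for k,p in enumerate([(-42,-66),(-42,66),(42,-66),(42,66)]):
    X=C+Rm@[*p,0]; print('slot',k,X,proj('scene',X),proj('top',X))
# locks: bar top (z~66) in both views
for n,r in(('scene',(145,200,210,235)),('top',(365,205,430,232))):
    x0,y0,x1,y1=r; m=(I[n].max(2)<48).astype(np.uint8)
    for x,y,a in blobs(I[n].max(2)<58,r,30,900): print(n,'lock',round(x,1),round(y,1),a)
for L in((483.3,-248.4),(476.4,-313)):
    for z in(37,66): print(L,z,proj('scene',(*L,z)),proj('top',(*L,z)))
E
```

```text
scene [(np.float64(311.8), np.float64(231.1), np.int32(93), [539.5, 32.3]), (np.float64(250.6), np.float64(233.0), np.int32(89), [548.4, -99.4]), (np.float64(281.4), np.float64(236.5), np.int32(27), [556.4, -32.7]), (np.float64(283.1), np.float64(248.6), np.int32(175), [589.1, -28.1]), (np.float64(315.8), np.float64(262.6), np.int32(105), [623.5, 39.8]), (np.float64(251.6), np.float64(264.7), np.int32(104), [632.3, -91.0]), (np.float64(293.1), np.float64(273.1), np.int32(89), [650.9, -6.2])]
top [(np.float64(318.8), np.float64(151.4), np.int32(90), [629.7, -90.3]), (np.float64(259.8), np.float64(155.4), np.int32(93), [620.7, 41.9]), (np.float64(321.5), np.float64(188.4), np.int32(82), [546.4, -96.1]), (np.float64(262.0), np.float64(192.3), np.int32(86), [537.5, 36.3])]
slot 0 [547.1 -98.1  76. ] [251.2 232.5] [322.4 188.1]
slot 1 [537.9  33.5  76. ] [312.4 230.5] [263.2 192.1]
slot 2 [630.9 -92.3  76. ] [251.  264.1] [319.7 150.9]
slot 3 [621.7  39.3  76. ] [315.6 261.9] [261.  154.9]
scene lock 160.9 217.0 292
scene lock 188.2 219.8 288
top lock 386.7 218.1 194
top lock 415.0 221.4 205
(483.3, -248.4) 37 [189.2 220.9] [387.4 218. ]
(483.3, -248.4) 66 [187.3 212.5] [389.8 217.1]
(476.4, -313) 37 [162.  218.1] [415.8 221. ]
(476.4, -313) 66 [159.7 209.7] [418.9 220.3]
```

>>> move_arm --pt "0 0 0 0 0 10.2 6" --pt "-5 -0.6 0 0 0 0 6" --pt "-5 -0.6 0 0 0 0 6" --pt "-5 -0.6 0 0 0 0 6" --pt "-5 -0.6 0 0 0 0 6" --pt "-5 -0.6 0 0 0 0 6" --pt "-5 -0.6 0 0 0 0 5" --pt "-5 -0.6 0 0 0 0 5" --pt "-4.8 -0.6 0 0 0 0 5" --pt "0 0 0 0 0 0 5"

```text
t: 22.38
position: [480.4, -253.9, 207.2]
tool_rot: [3.141, 0.0, 1.457]
ft_force: [0.1, 0.6, -0.2]
width: 49.6
gripper_force: 0.0
```

```bash
python3 go.py 483.3 -247.8 42 84
```

```text
t 22.38 pos [ 480.4 -253.9  207.2] rot [3.141 0.    1.457] F [ 0.1  0.6 -0.2] w 49.6 g 0.0 turn [ 0.   0.  -0.5] shift_cm [ 0.63  0.22 16.52]
```

>>> move_arm --pt "0.3 0.1 2 0 0 -0.5 5" --pt "0.3 0.1 3 0 0 0 5" --pt "0 0 2 0 0 0 5" --pt "0 0 2 0 0 0 5" --pt "0 0 0 0 0 0 5"

```text
t: 23.0
position: [483.4, -244.1, 116.0]
tool_rot: [-3.139, -0.001, 1.47]
ft_force: [-0.9, 0.3, -0.3]
width: 50.3
gripper_force: 0.0
```

```bash
python3 go.py 483.3 -247.8 42 84
```

```text
t 23.00 pos [ 483.4 -244.1  116. ] rot [-3.139e+00 -1.000e-03  1.470e+00] F [-0.9  0.3 -0.3] w 50.3 g 0.0 turn [-0.1 -0.1  0.2] shift_cm [-0.37  0.03  7.4 ]
```

>>> move_arm --pt "0 0 0 0 0 0 5" --pt "0 0 0 0 0 0 5" --pt "0 0 0 0 0 0 5"

```text
t: 23.38
position: [484.7, -244.7, 117.6]
tool_rot: [3.141, 0.0, 1.471]
ft_force: [0.2, 0.5, -0.7]
width: 49.8
gripper_force: 0.0
```

>>> move_arm --pt "-0.32 -0.1 2.5 0 0 0.2 5" --pt "0 0 2.5 0 0 0 5" --pt "0 0 1.5 0 0 0 5" --pt "0 0 1 0 0 0 5" --pt "0 0 0 0 0 0 5" --pt "0 0 0 0 0 0 5" --pt "0 0 0 0 0 0 5"

```text
t: 24.25
position: [483.5, -247.8, 42.6]
tool_rot: [3.141, 0.0, 1.467]
ft_force: [0.4, 0.3, -0.4]
width: 49.7
gripper_force: 0.0
```

>>> move_arm --pt "0 0 0 0 0 0 1" --pt "0 0 0 0 0 0 1" --pt "0 0 0 0 0 0 1" --pt "0 0 0 0 0 0 1" --pt "0 0 0 0 0 0 1" --pt "0 0 0 0 0 0 1" --newtons 10

```text
t: 25.0
position: [483.2, -247.7, 42.0]
tool_rot: [3.141, 0.0, 1.467]
ft_force: [-0.1, 0.2, 0.5]
width: 13.7
gripper_force: 10.0
```

```bash
python3 go.py 483.3 -247.8 42 84
```

```text
t 25.00 pos [ 483.2 -247.7   42. ] rot [3.141 0.    1.467] F [-0.1  0.2  0.5] w 13.7 g 10.0 turn [0.  0.  0.1] shift_cm [-0.01  0.01 -0.  ]
```

>>> move_arm --pt "0 0 -0.5 0 0 0 1" --pt "0 0 -1.5 0 0 0 1" --pt "0 0 -3 0 0 0 1" --pt "0 0 -3 0 0 0 1" --pt "0 0 -3 0 0 0 1" --pt "0 0 0 0 0 -5 1" --pt "0 0 0 0 0 -5 1" --pt "0 0 0 0 0 0 1" --pt "0 0 0 0 0 0 1" --newtons 40

```text
t: 26.12
position: [483.1, -247.6, 152.4]
tool_rot: [3.141, 0.0, 1.64]
ft_force: [0.2, 0.0, -0.1]
width: 13.7
gripper_force: 40.0
```

```bash
python3 go.py 547.1 -98.1 150 94
```

```text
t 26.12 pos [ 483.1 -247.6  152.4] rot [3.141 0.    1.64 ] F [ 0.2  0.  -0.1] w 13.7 g 40.0 turn [ 0.  0. -0.] shift_cm [14.47  7.42  0.24]
```

>>> move_arm --pt "3 1.5 0 0 0 0 1" --pt "4 2 0 0 0 0 1" --pt "4 2 0 0 0 0 1" --pt "3.45 1.9 0 0 0 0 1" --pt "0 0 0 0 0 0 1" --pt "0 0 0 0 0 0 1" --pt "0 0 0 0 0 0 1" --pt "0 0 0 0 0 0 1"

```text
t: 27.12
position: [546.4, -98.9, 152.0]
tool_rot: [-3.142, -0.0, 1.641]
ft_force: [-0.1, 0.4, -2.1]
width: 13.6
gripper_force: 40.0
```

```bash
python3 go.py 547.1 -98.1 118 94; python3 - <<'E'
from h import *
i=snap('scene','pics/s6.png')[:,:,::-1]
cv2.imwrite('pics/c6.png',cv2.resize(i[150:310,90:350],None,fx=3,fy=3,interpolation=2))
E
```

```text
t 27.12 pos [546.4 -98.9 152. ] rot [-3.142 -0.     1.641] F [-0.1  0.4 -2.1] w 13.6 g 40.0 turn [-0. -0.  0.] shift_cm [0.07 0.07 3.4 ]
```

View pics/c6.png

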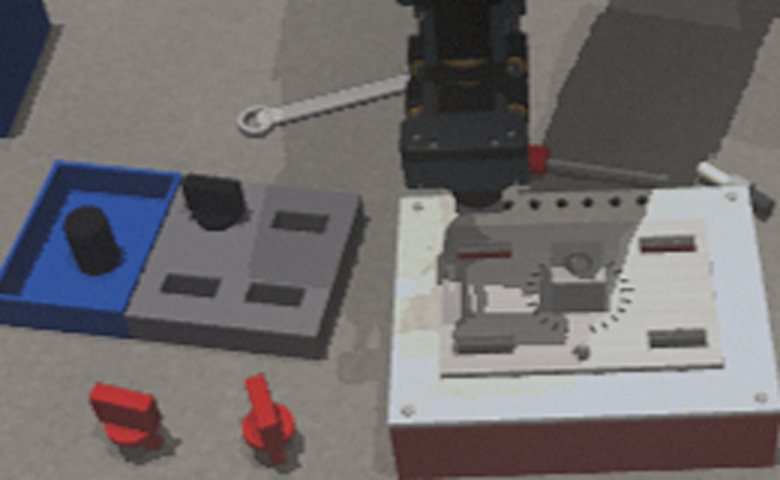

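The pocket is empty and the lock's disc shows under the hand at crop (485,198). I lower it into slot0.

>>> move_arm --pt "0.07 0.07 1.5 0 0 0 1" --pt "0 0 1.5 0 0 0 1" --pt "0 0 0.9 0 0 0 1" --pt "0 0 0 0 0 0 1" --pt "0 0 0 0 0 0 1"

```text
t: 27.8
position: [547.5, -97.5, 113.1]
tool_rot: [3.141, 0.0, 1.642]
ft_force: [0.9, -0.5, -1.1]
width: 13.6
gripper_force: 40.0
```

>>> move_arm --pt "0 0 0.3 0 0 0 1" --pt "0 0 0.3 0 0 0 1" --pt "0 0 0 0 0 0 1" --pt "0 0 0 0 0 0 1"

```text
t: 28.3
position: [547.4, -97.5, 107.0]
tool_rot: [3.142, -0.0, 1.642]
ft_force: [-0.6, -0.1, -0.8]
width: 13.9
gripper_force: 40.0
```

>>> move_arm --pt "0 0 0.4 0 0 0 1" --pt "0 0 0.4 0 0 0 1" --pt "0 0 0.4 0 0 0 1" --pt "0 0 0 0 0 0 1" --pt "0 0 0 0 0 0 1"

```text
t: 28.92
position: [547.3, -97.5, 94.9]
tool_rot: [-3.142, -0.0, 1.642]
ft_force: [-0.2, 0.5, -0.1]
width: 14.1
gripper_force: 40.0
```

>>> move_arm --pt "0 0 0.3 0 0 0 1" --pt "0 0 0.2 0 0 0 1" --pt "0 0 0.1 0 0 0 1" --pt "0 0 0 0 0 0 1" --pt "0 0 0 0 0 0 1"

```text
t: 29.55
position: [547.4, -97.5, 89.0]
tool_rot: [3.142, 0.0, 1.642]
ft_force: [0.4, -0.0, -1.1]
width: 13.5
gripper_force: 40.0
```

>>> move_arm --pt "0 0 0.1 0 0 0 1" --pt "0 0 0 0 0 0 1" --pt "0 0 0 0 0 0 1"

```text
t: 29.92
position: [547.4, -97.5, 87.9]
tool_rot: [3.141, 0.0, 1.642]
ft_force: [0.0, -0.1, -1.3]
width: 13.5
gripper_force: 40.0
```

>>> move_arm --pt "0 0 0 0 0 10 1" --pt "0 0 0 0 0 10 1" --pt "0 0 0 0 0 10 1" --pt "0 0 0 0 0 10 1" --pt "0 0 0 0 0 10 1" --pt "0 0 0 0 0 10 1" --pt "0 0 0 0 0 10 1" --pt "0 0 0 0 0 10 1" --pt "0 0 0 0 0 10 1" --pt "0 0 0 0 0 0 1"

```text
t: 31.18
position: [547.3, -97.5, 87.9]
tool_rot: [-3.142, 0.0, 0.072]
ft_force: [0.9, -0.2, -0.5]
width: 13.5
gripper_force: 40.0
```

>>> move_arm --pt "0 0 0 0 0 0 4" --pt "0 0 0 0 0 0 4" --pt "0 0 -1 0 0 0 4" --pt "0 0 -4 0 0 0 4" --pt "0 0 -5 0 0 -10 5" --pt "0 0 0 0 0 -10 5" --pt "0 0 0 0 0 -10 5" --pt "0 0 0 0 0 -10 5" --pt "0 0 0 0 0 -10 5" --pt "0 0 0 0 0 -10 5"

```text
t: 32.42
position: [547.4, -97.5, 188.7]
tool_rot: [3.141, -0.0, 1.125]
ft_force: [0.6, 0.3, 0.2]
width: 50.1
gripper_force: 0.0
```

>>> move_arm --pt "0 0 0 0 0 -10 5" --pt "0 0 0 0 0 -10 5" --pt "0 0 0 0 0 0 5" --pt "0 0 0 0 0 0 5"

```text
t: 32.92
position: [547.4, -97.5, 188.3]
tool_rot: [3.141, 0.0, 1.464]
ft_force: [0.5, 0.1, 0.2]
width: 50.0
gripper_force: 0.0
```

```bash
python3 go.py 476.4 -312.2 150 84
```

```text
t 32.92 pos [547.4 -97.5 188.3] rot [3.141 0.    1.464] F [0.5 0.1 0.2] w 50.0 g 0.0 turn [ 0.   0.  -0.1] shift_cm [-22.09  -4.82   3.83]
```

>>> move_arm --pt "-4 -0.9 0 0 0 0 5" --pt "-5 -1.1 0 0 0 0 5" --pt "-5 -1.1 0 0 0 0 5" --pt "-5 -1.1 0 0 0 0 5" --pt "-3.1 -0.6 2 0 0 0 5" --pt "0 0 4 0 0 0 5" --pt "0 0 3 0 0 0 5" --pt "0 0 0 0 0 0 5" --pt "0 0 0 0 0 0 5" --pt "0 0 0 0 0 0 5"

```text
t: 34.17
position: [477.5, -312.8, 99.4]
tool_rot: [3.14, 0.001, 1.467]
ft_force: [0.5, -0.0, 0.5]
width: 50.1
gripper_force: 0.0
```

```bash
python3 go.py 476.4 -312.2 42 84
```

```text
t 34.17 pos [ 477.5 -312.8   99.4] rot [3.140e+00 1.000e-03 1.467e+00] F [ 0.5 -0.   0.5] w 50.1 g 0.0 turn [0.1 0.1 0.1] shift_cm [ 0.04 -0.12  5.74]
```

>>> move_arm --pt "0.04 -0.1 2.5 0 0 0 5" --pt "0 0 2 0 0 0 5" --pt "0 0 1.2 0 0 0 5" --pt "0 0 0 0 0 0 5" --pt "0 0 0 0 0 0 5" --pt "0 0 0 0 0 0 1" --pt "0 0 0 0 0 0 1" --pt "0 0 0 0 0 0 1" --pt "0 0 0 0 0 0 1" --pt "0 0 0 0 0 0 1" --newtons 10

```text
t: 35.42
position: [475.9, -311.9, 41.0]
tool_rot: [3.141, 0.0, 1.467]
ft_force: [-0.2, 0.6, 2.5]
width: 13.7
gripper_force: 10.0
```

```bash
python3 go.py 476.4 -312.2 42 84
```

```text
t 35.42 pos [ 475.9 -311.9   41. ] rot [3.141 0.    1.467] F [-0.2  0.6  2.5] w 13.7 g 10.0 turn [0.  0.  0.1] shift_cm [-0.03  0.06 -0.1 ]
```

>>> move_arm --pt "0 0 -0.5 0 0 0 1" --pt "0 0 -1.5 0 0 0 1" --pt "0 0 -3 0 0 0 1" --pt "0 0 -4 0 0 0 1" --pt "0 0 -4 0 0 0 1" --pt "0 0 0 0 0 -5 1" --pt "0 0 0 0 0 -5 1" --pt "0 0 0 0 0 0 1" --pt "0 0 0 0 0 0 1" --newtons 40

```text
t: 36.55
position: [475.8, -311.8, 171.3]
tool_rot: [3.141, 0.0, 1.64]
ft_force: [-1.4, -0.4, -1.3]
width: 13.9
gripper_force: 40.0
```

```bash
python3 go.py 621.7 39.3 150 94
```

```text
t 36.55 pos [ 475.8 -311.8  171.3] rot [3.141 0.    1.64 ] F [-1.4 -0.4 -1.3] w 13.9 g 40.0 turn [ 0.  0. -0.] shift_cm [34.01 17.01  2.13]
```

>>> move_arm --pt "3 1.5 0 0 0 0 1" --pt "4 2 0 0 0 0 1" --pt "4 2 0 0 0 0 1" --pt "4 2 0 0 0 0 1" --pt "4 2 0 0 0 0 1" --pt "4 2 0 0 0 0 1" --pt "4 2 0 0 0 0 1" --pt "4 2 0 0 0 0 1" --pt "3 1.5 0 0 0 0 1" --pt "0 0 0 0 0 0 1"

```text
t: 37.8
position: [621.8, 41.2, 170.9]
tool_rot: [3.141, -0.0, 1.643]
ft_force: [-0.4, -0.1, -1.1]
width: 13.7
gripper_force: 40.0
```

>>> move_arm --pt "0 0 1.5 0 0 0 1" --pt "0 0 1.5 0 0 0 1" --pt "0 0 0 0 0 0 1" --pt "0 0 0 0 0 0 1" --pt "0 0 0 0 0 0 1"

```text
t: 38.42
position: [621.5, 39.2, 141.3]
tool_rot: [3.141, 0.0, 1.642]
ft_force: [0.0, -0.6, -1.1]
width: 13.9
gripper_force: 40.0
```

```bash
python3 go.py 621.7 39.3 113 94
```

```text
t 38.42 pos [621.5  39.2 141.3] rot [3.141 0.    1.642] F [ 0.  -0.6 -1.1] w 13.9 g 40.0 turn [0.  0.  0.1] shift_cm [0.01 0.02 2.83]
```

>>> move_arm --pt "0 0 1.5 0 0 0 1" --pt "0 0 1 0 0 0 1" --pt "0 0 0.5 0 0 0 1" --pt "0 0 0.3 0 0 0 1" --pt "0 0 0.2 0 0 0 1" --pt "0 0 0 0 0 0 1" --pt "0 0 0 0 0 0 1"

```text
t: 39.3
position: [621.4, 39.4, 106.2]
tool_rot: [3.141, 0.0, 1.642]
ft_force: [0.2, 0.1, -0.6]
width: 14.0
gripper_force: 40.0
```

>>> move_arm --pt "0 0 0.4 0 0 0 1" --pt "0 0 0.4 0 0 0 1" --pt "0 0 0.4 0 0 0 1" --pt "0 0 0.3 0 0 0 1" --pt "0 0 0 0 0 0 1" --pt "0 0 0 0 0 0 1"

```text
t: 40.05
position: [621.3, 39.4, 91.0]
tool_rot: [3.142, -0.0, 1.642]
ft_force: [0.0, -0.1, -1.2]
width: 13.6
gripper_force: 40.0
```

Free so far. I seat it (TCP about 87.3) and turn.

>>> move_arm --pt "0 0 0.2 0 0 0 1" --pt "0 0 0.1 0 0 0 1" --pt "0 0 0.1 0 0 0 1" --pt "0 0 0 0 0 0 1" --pt "0 0 0 0 0 0 1"

```text
t: 40.67
position: [621.2, 39.4, 87.0]
tool_rot: [3.142, -0.0, 1.642]
ft_force: [-2.3, -0.2, 2.1]
width: 13.6
gripper_force: 40.0
```

>>> move_arm --pt "0 0 0 0 0 10 1" --pt "0 0 0 0 0 10 1" --pt "0 0 0 0 0 10 1" --pt "0 0 0 0 0 10 1" --pt "0 0 0 0 0 10 1" --pt "0 0 0 0 0 10 1" --pt "0 0 0 0 0 10 1" --pt "0 0 0 0 0 10 1" --pt "0 0 0 0 0 10 1" --pt "0 0 0 0 0 0 1"

```text
t: 41.92
position: [621.4, 39.4, 87.0]
tool_rot: [-3.142, -0.0, 0.072]
ft_force: [-0.2, -0.2, 0.8]
width: 13.6
gripper_force: 40.0
```

>>> move_arm --pt "0 0 0 0 0 0 4" --pt "0 0 0 0 0 0 4" --pt "0 0 -1 0 0 0 4" --pt "0 0 -4 0 0 0 4" --pt "0 0 -6 0 0 0 5" --pt "0 -6 0 0 0 0 5" --pt "0 -6 0 0 0 0 5" --pt "0 -6 0 0 0 0 5" --pt "0 -6 0 0 0 0 5" --pt "0 0 0 0 0 0 5"

```text
t: 43.18
position: [603.7, 282.2, 197.7]
tool_rot: [-3.141, -0.001, 0.076]
ft_force: [-0.4, -0.2, 0.2]
width: 50.0
gripper_force: 0.0
```

```bash
python3 - <<'E'
from h import *
i=snap('scene','pics/s7.png')[:,:,::-1];t=snap('top','pics/t7.png')[:,:,::-1]
a=cv2.resize(i[190:310,80:380],None,fx=2.6,fy=2.6,interpolation=2);b=cv2.resize(t[110:250,200:490],None,fx=1.99,fy=1.99,interpolation=2)
W=np.zeros((600,800,3),np.uint8);W[:a.shape[0],:a.shape[1]]=a;W[315:315+b.shape[0],:b.shape[1]]=b[:285]
cv2.imwrite('pics/c7.png',W); cv2.imwrite('pics/c7.png',W)
s=manip.sense();print(s['position'],s['width'],s['ft_force'])
E
```

```text
[603.99152783 278.98784763 197.29127251] 50.237715020935184 [-0.16610597 -0.89198407  0.02655406]
```

View pics/c7.png

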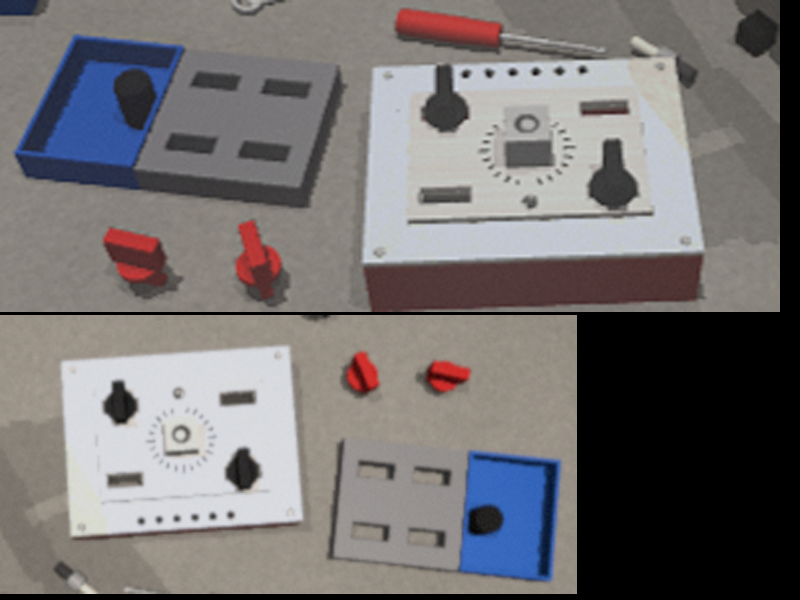

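Both locks are seated and turned with their bars along console x (scene crop (445,105) and (612,185)), and all kit pockets are empty. The cap has been nudged inside the bin to (135,98), so I check that it still stands on the floor.

```bash
python3 - <<'E'
from meas import *
np.set_printoptions(precision=1,suppress=True)
I={n:cv2.imread(f'pics/{f}7.png').astype(int) for n,f in(('scene','s'),('top','t'))}
for n,r in(('scene',(115,212,142,245)),('top',(433,200,460,226))):
    x0,y0,x1,y1=r; m=(I[n].max(2)<60).astype(np.uint8)[y0:y1,x0:x1]
    c=max(cv2.findContours(m,0,1)[0],key=cv2.contourArea); print(n,np.array(cv2.boundingRect(c))+[x0,y0,0,0],cv2.contourArea(c))
a=(444.2,212);b=(131.2,219.8); print(tri('top',a,'scene',b))
B=np.array([503.5,-407.5,4]);Rm=R.from_euler('z',-.105).as_matrix()
X=tri('top',a,'scene',b)[0]; print('in bin',Rm.T@(X-B))
for z in(4,50): print(z,proj('scene',(X[0],X[1],z)),proj('top',(X[0],X[1],z)))
E
```

```text
scene [124 217  16  23] 213.5
top [436 206  16  14] 160.0
(array([ 496.4, -375.5,   51.7]), np.float64(3.3697161164353453))
in bin [-10.4  31.1  47.7]
4 [136.6 233.3] [438.9 213.4]
50 [132.1 220.4] [444.8 211.9]
```

The cap top measures about 50 mm high and 31 mm off the bin's centre. It stands on the bin floor, within the limits. I hand in.

```bash
python3 -c "
from rig import manip; print(manip.sign_off())"
```

```text
the job is handed in; nothing more can be done
None
```

The job is handed in: the cap stands in the blue bin, the degree plate is seated over the shaft and pin, and both T-locks in the kit are seated and quarter-turned in slots 0 and 3; `sign_off()` returned no verdict.

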